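# Make up two spare-part kits for the control racks

### The arm

A 6-joint arm with a two-finger parallel gripper is mounted at the origin on the work surface. World frame = base frame: x ahead of the robot, y to its left, z up, the work surface at z = 0. Lengths are in mm, angles in degrees, forces in N, time in s.
With the tool pointing down it reaches from about 300 to 850 mm from the base axis. Payload 4.2 kg.
Tool frame: the origin (TCP) lies at the very end of the fingers, on their centre line; the grasp point (between the pads) lies 19 mm behind it (env.grip_depth is the distance from the TCP to the grasp point, in mm); y points along the fingers, z is the direction in which the jaws open and shut, and the axes are right-handed (so a half turn about y gives the same grasp; the last joint's range is limited). The gripper opens to 91 mm and grips with 3 to 60 N. Pads are 32 mm wide; open, the fingers measure 118 mm over their backs; the gripper's body (76 mm by 178 mm) begins 60 mm behind the grasp point.
Start: joints at [-67.838, 18.312, 89.639, -0, 72.044, -1.146], TCP at [227.516, -528.09, 213.976] pointing down, gripper open.
Joint ranges: [-177.97, 177.97], [-48.28, 115.42], [12.27, 149.76], [-77.06, 257.06], [2.81, 150.46], [-146.56, 146.56]. Speed limits (degrees/s): [147.25, 147.25, 180, 180, 180, 180].

### API

Orientations are given as [roll, pitch, yaw] about the fixed x, y, z axes, in that order (R = Rz(yaw) Ry(pitch) Rx(roll)).
In Python, from workcell import state, imaging, job, env gives the robot as it stands.
- The arm moves only by the shell command python3 -m pendant 'ROWS' [FORCE]. ROWS is JSON, a list of rows, each an object with "delta_pos": the shift along the tool's x, y, z in cm, a list of three; "twist": the turn, a rotation vector about the tool's x, y, z in degrees, a list of three; "grip": the opening in per cent of the stroke, from 0 (shut) to 100 (fully open). In form: [{"delta_pos": [tx, ty, tz], "twist": [wx, wy, wz], "grip": grip}, ...]. A call has exactly 5 rows; each row is the pose to reach, as a shift and turn from the pose commanded when the call began, along the tool's axes at that moment; what a row does not reach only later rows make up. A row lasts 1/10 s, in which the tool goes at most 50 mm and 8.59 degrees, less where a joint would pass 70% of its speed; a pose out of reach is approached as far as the arm can. A call with a gripper value outside its range is refused whole. The fingers move at their own pace and stop on an object; FORCE is the grip in N (left out, the last holds). Time passes only in rows, so rows that repeat a pose let the fingers close, or fill a call up. It gives the time, the measured TCP pose, the force and the opening at its end, in the units of the state.
- state(): the state, without advancing time (a new reading comes with each control period).
- imaging.grab_frame(name): name is "scene" or "top"; returns (picture, depth): 420x560x3 uint8, red, green, blue; 420x560 float32, mm along the optical axis (not along the pixel's ray), 0 where there is no reading.
- imaging.camera_info(name): a dict with "fx", "fy", "cx", "cy" (pixels), "R" (3x3) and "t" (3): a world point X has camera coordinates R X + t. Camera axes: x right, y down, z forward; pixel columns grow to the right and rows downward; lengths in mm; the calibration is good to about 2 mm. A picture is of the moment at which its call begins. camera_info takes no time and is no camera call.
- job.job_done(): hands the job in, once; it reports no verdict.
The state is a dict: "time_s": time; "qpos": joint angles; "qvel": joint speeds; "effort": joint torques, N m; "ee_pos": TCP position; "ee_rot": TCP orientation; "force": force on the tool from outside, world axes, zero at the start; "torque": the same for the moment, N m; "gripper_width": finger opening in mm.
Only numpy, scipy, OpenCV 4.12 (cv2) and the standard library are available. Lean on these libraries where they do the work, as an engineer would, in place of code of your own. Each camera call takes 0.05 s, during which the arm holds its last target.

### The job

Make up the two spare-part kits from the loose parts on the desk: the red emergency-stop button and the yellow lamp go in the green tray, the black selector switch and the green lamp in the blue tray. In each tray the lamp goes in the white-lined compartment and the button or switch in the black-lined one, each standing upright on the compartment's floor. Leave the white lamp, the computer mouse and the panel meter where they are.

Things in the scene. Friction and masses are not known exactly. Their poses are not given: they have to be found in the camera images.
- estop_c (a point): Emergency-stop button, standing upright and loose: black 30 x 30 x 30 mm contact block at the foot, yellow collar 34 mm in diameter (30 to 38 mm up), thin neck, red mushroom head 40 mm in diameter from 44 to 64 mm up (its straight side from 47 to 58 mm); 64 mm tall, about 80 g. The point is its centre, 32 mm above its foot, z up, x and y square to the block's sides. Grip it from above by the red head, 10 to 20 mm above this point.
- selector_c (a point): Selector switch, standing upright and loose: grey 34 x 34 x 34 mm body at the foot, steel bezel 31 mm in diameter (34 to 40 mm up), black round knob with a raised bar 9 mm wide and a white mark; 56 mm tall, about 70 g. The point is its centre, 28 mm above its foot, z up, x and y square to the body's sides, x along the bar. Grip the square body from above at this height, across two opposite sides.
- yellow_lamp_c (a point): Signal lamp with a yellow lens, standing upright and loose: grey round body 34 mm in diameter up to 34 mm, steel bezel 33 mm, yellow domed lens 28 mm on top, 56 mm tall in all, about 60 g. The point is its centre, 28 mm above its foot, z axis up. Grip the body from above at this height, any yaw.
- green_lamp_c (a point): Signal lamp with a green lens, standing upright and loose: grey round body 34 mm in diameter up to 34 mm, steel bezel 33 mm, green domed lens 28 mm on top, 56 mm tall in all, about 60 g. The point is its centre, 28 mm above its foot, z axis up. Grip the body from above at this height, any yaw.
- white_lamp_c (a point): Signal lamp with a white lens, standing upright and loose: grey round body 34 mm in diameter up to 34 mm, steel bezel 33 mm, white domed lens 28 mm on top, 56 mm tall in all, about 60 g. The point is its centre, 28 mm above its foot, z axis up. Grip the body from above at this height, any yaw. Not part of any kit: stays where it is.
- green_tray: Green kit tray, 140 x 72 mm, fixed. Origin at the centre of its underside (on the table), z up, x along its length. Two compartments, 64 x 64 mm inside, centred 34 mm from the origin: at +x the white-lined, at -x the black-lined one (a 50 mm square of white or black lining, flush in the flat floor). Floor 3 mm above the table; walls 4 mm wide, tops 8 mm above the table.
- blue_tray: Blue kit tray, 140 x 72 mm, fixed. Origin at the centre of its underside (on the table), z up, x along its length. Two compartments, 64 x 64 mm inside, centred 34 mm from the origin: at +x the white-lined, at -x the black-lined one (a 50 mm square of white or black lining, flush in the flat floor). Floor 3 mm above the table; walls 4 mm wide, tops 8 mm above the table.
- mouse_c (a point): Black computer mouse, 100 x 58 x 32 mm, loose, beyond the parts: not to be moved. The point is its centre, 16 mm above the table; x along its length.
- meter_c (a point): Square panel meter lying face up, white 48 x 48 mm bezel on a black body, 38 mm tall, loose, beyond the parts: not to be moved. The point is its centre, 19 mm above the table.

How it is judged:
By the outcome, as a careful person would: the job done as asked, in the order asked, and still so for the second after the job is handed in, with the robot touching nothing.
It also fails if it takes over 83 s, if anything falls off the work surface, if the arm or the gripper's body presses on something with over 40 N, if the wrist force passes 120 N, or if a joint passes its speed limit or range.

## Working session

There is one attempt and no reset: what is moved stays moved. The work goes in short steps, Python scripts to look and compute and a shell command to move; the robot and the scene stay as the last step left them, time stands still between calls to the robot, and variables do not carry over. Pictures are saved under pics/ and viewed, and the job is handed in when it is done.

```bash
mkdir -p pics; ls; python3 - <<'E'
from workcell import state, imaging, job, env
import cv2, numpy as np
print(state()); print([a for a in dir(env) if a[0]!='_'])
for n in("scene","top"):
    p,d=imaging.grab_frame(n); cv2.imwrite(f"pics/{n}0.png",p[:,:,::-1]); np.savez(f"pics/{n}0.npz",p=p,d=d); print(imaging.camera_info(n))
E
```

```text
pics
{'time_s': 0.0, 'qpos': array([-6.78374945e+01,  1.83523907e+01,  8.97055135e+01,  9.51673233e-04,
        7.20452299e+01, -1.14584447e+00]), 'qvel': array([ 0.00425343, -0.01878967, -0.01492017,  0.0265282 , -0.00658542,
       -0.03327936]), 'effort': array([-3.64764301e-04, -4.12463272e+01, -2.31973153e+01,  7.27098039e-02,
        4.57396929e-02, -1.48428239e-04]), 'ee_pos': array([ 227.33098857, -527.60224865,  213.11882966]), 'ee_rot': array([-9.01030954e+01,  2.96703126e-03, -1.56691947e+02]), 'force': array([0.62661054, 0.93194472, 0.10451505]), 'torque': array([0.04667139, 0.02047444, 0.02599102]), 'gripper_width': 91.66779757529052}
['Unreachable', 'grip_depth']
{'fx': 472.5356297592824, 'fy': 472.5356297592824, 'cx': 274.99039024546886, 'cy': 214.24899744488104, 'R': array([[ 0.08055579,  0.99672797, -0.00664277],
       [ 0.60120016, -0.05390266, -0.79727841],
       [-0.79502775,  0.06023175, -0.60357519]]), 't': array([ -62.84214426, -329.89006162, 1425.03671343])}
{'fx': 483.403238479332, 'fy': 483.403238479332, 'cx': 276.4729735234244, 'cy': 207.72786197465865, 'R': array([[-0.02802667, -0.99959949,  0.0039187 ],
       [-0.99603711,  0.02759533, -0.08454927],
       [ 0.08440726, -0.00627281, -0.99641159]]), 't': array([-1.01167917e+00,  6.08609456e+02,  1.07137204e+03])}
```

View pics/scene0.png

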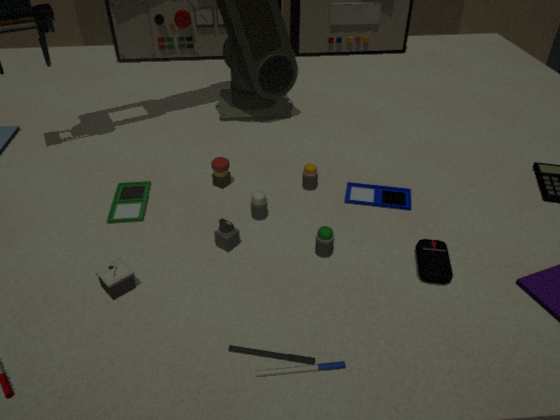

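View pics/top0.png

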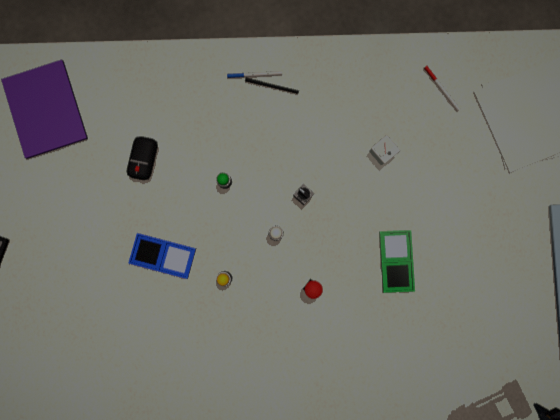

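The top view shows the e-stop at (313,289), selector (303,194), yellow lamp (223,280), green lamp (223,181), white lamp (275,234), green tray (397,262), blue tray (162,256), mouse (142,158) and meter (384,150). The scene view agrees. Next I measure them.

```bash
cat > h.py <<'E'
import numpy as np, cv2
from workcell import state, imaging, job, env
C={n:imaging.camera_info(n) for n in("scene","top")}
def ray(n,u,v,z):
    c=C[n];o=-c["R"].T@c["t"];d=c["R"].T@np.array([(u-c["cx"])/c["fx"],(v-c["cy"])/c["fy"],1.])
    return o+d*(z-o[2])/d[2]
def cloud(n,d):
    c=C[n];v,u=np.mgrid[:d.shape[0],:d.shape[1]]
    P=np.stack([(u-c["cx"])/c["fx"]*d,(v-c["cy"])/c["fy"]*d,d],-1)
    return (P-c["t"])@c["R"]
def blobs(m,amin=30):
    k,l,s,ce=cv2.connectedComponentsWithStats(m.astype(np.uint8))
    return [(s[i],ce[i],l==i) for i in range(1,k) if s[i,4]>=amin]
def masks(p):
    h=cv2.cvtColor(p,cv2.COLOR_RGB2HSV);H,S,V=[h[...,i].astype(int) for i in range(3)]
    s=(S>120)&(V>50)
    return dict(red=s&((H<8)|(H>172)),yellow=s&(H>=15)&(H<34),green=s&(H>45)&(H<80),blue=s&(H>100)&(H<130))
E
cat > m.py <<'E'
from h import *
import sys
for n in("top","scene"):
    f=np.load(f"pics/{n}0.npz");p,d=f["p"],f["d"];W=cloud(n,d)
    print(n)
    for k,m in masks(p).items():
        for s,ce,b in blobs(m,40):
            Q=W[b&(d>0)]
            z={'red':54,'yellow':48,'green':48,'blue':8}[k]
            if s[4]>400 and n=="top": z=8
            print(k,s,ce.round(1),"ray",ray(n,*ce,z)[:2].round(1),"depth",np.median(Q,0).round(1) if len(Q) else None, Q[:,2].max().round(1) if len(Q) else None)
    if n=="top":
        for s,ce,b in blobs((W[...,2]>12)&(d>0)&(W[...,0]>200)&(W[...,0]<750)&(abs(W[...,1])<420),30):
            Q=W[b];t=Q[Q[:,2]>Q[:,2].max()-6]
            print("high",s,ce.round(1),"zmax",Q[:,2].max().round(1),"all",Q[:,:2].min(0).round(),Q[:,:2].max(0).round(),"top",t.mean(0).round(1))
E
python3 m.py; python3 - <<'E'
import cv2
p=cv2.imread("pics/top0.png"); 
cv2.imwrite("pics/z1.png",cv2.resize(p[165:305,205:345],None,fx=4.2,fy=4.2,interpolation=cv2.INTER_CUBIC))
E
```

```text
top
red [424  66  13  15  64] [430.   72.9] ray [ 903.  -374.5] depth [ 918.4 -390.5    9.4] 12.2
red [304 280  19  19 257] [313.1 289.2] ray [425.5 -92.6] depth [426.3 -91.7  62.9] 71.7
yellow [217 274  12  12 119] [222.5 279.3] ray [452.1 105. ] depth [453.1 103.6  54.8] 60.0
green [217 173  12  12 102] [222.2 178.6] ray [675.1 101.5] depth [673.6 100.9  54.6] 61.8
green [380 231  35  62 832] [396.5 264.8] ray [ 471.4 -288.8] depth [ 474.4 -288.3    4.7] 13.6
blue [227  74  17   4  53] [234.9  75.2] ray [926.5  71.3] depth [926.   71.    9.2] 15.1
blue [129 233  66  46 987] [160.3 255.4] ray [508.  250.4] depth [508.4 250.2   4.9] 14.0
high [370 142  30  22 410] [384.3 151. ] zmax 45.2 all [ 703. -300.] [ 750. -237.] top [ 731.2 -265.1   40.6]
high [126 149  31  31 729] [140.7 163.7] zmax 39.9 all [683. 255.] [750. 324.] top [721.2 290.7  35.2]
high [216 172  16  16 198] [223.5 179.7] zmax 61.8 all [658.  84.] [692. 117.] top [675.5 100.   57.6]
high [293 184  21  21 243] [303.1 193.8] zmax 59.1 all [ 615. -102.] [660. -56.] top [638.4 -79.5  55.8]
high [269 226  14  15 171] [275.5
[... 317 characters left out ...]
162.3] ray [419.2 -94.4] depth [435.6 -94.6  63.4] 66.3
red [  0 373  10  23 119] [  3.9 384.5] ray [ 954.1 -365.8] depth [ 924.2 -391.5   10.7] 13.0
yellow [305 164  11  11 105] [310.  168.8] ray [455.3 103.9] depth [463.2 102.6  53. ] 58.9
yellow [214 170  14   7  60] [220.2 173.6] ray [457.1 -93.1] depth [440.1 -94.6  37.3] 45.7
green [107 182  43  39 464] [129.1 200.4] ray [ 541.5 -274.4] depth [ 482.9 -294.7    6.6] 12.5
green [319 226  13  12 114] [325.  231.5] ray [674.1 100.9] depth [682.1  99.2  54.9] 59.0
blue [345 182  66  28 708] [378.7 195.1] ray [512.1 248.1] depth [505.3 248.3   5.6] 12.5
blue [318 362  27   8 142] [331.3 365.3] ray [929.8  69.8] depth [931.2  69.3   9.8] 12.8
```

View pics/z1.png

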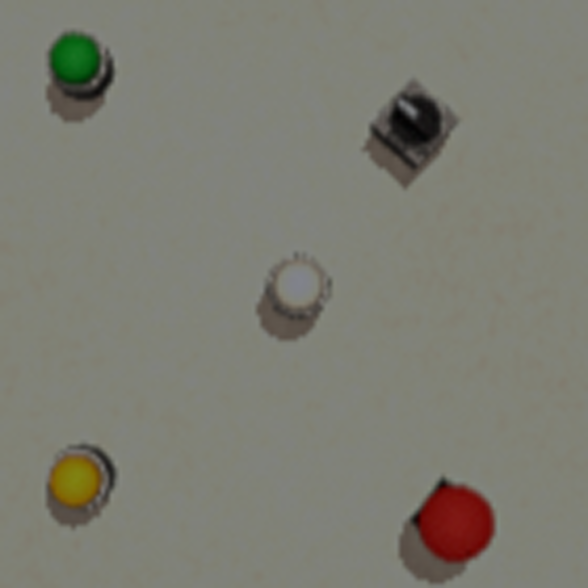

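```bash
cat > t.py <<'E'
from h import *
f=np.load("pics/top0.npz");p=f["p"]
for n in("top","scene"):
  p=np.load(f"pics/{n}0.npz")["p"]
  M=masks(p);g=cv2.cvtColor(p,cv2.COLOR_RGB2GRAY)
  for k in("green","blue"):
    s,ce,b=max(blobs(M[k],40),key=lambda x:x[0][4])
    cs,_=cv2.findContours(b.astype(np.uint8),cv2.RETR_EXTERNAL,cv2.CHAIN_APPROX_NONE)
    c=max(cs,key=cv2.contourArea)
    pts=np.array([ray(n,*q[0],7)[:2] for q in c],np.float32)
    r=cv2.minAreaRect(pts); print(n,k,np.round(r[0],1),np.round(r[1],1),round(r[2],1))
    fill=np.zeros(b.shape,np.uint8);cv2.drawContours(fill,[c],-1,1,-1)
    ins=(fill>0)&~cv2.dilate(b.astype(np.uint8),np.ones((3,3))).astype(bool)
    L=[]
    for nm,m in(("white",ins&(g>95)),("black",ins&(g<50))):
        s2,c2,_=max(blobs(m,20),key=lambda x:x[0][4]); q=ray(n,*c2,3)[:2];L.append(q);print("  ",nm,s2,q.round(1))
    d=L[0]-L[1];print("   dist",np.linalg.norm(d).round(1),"yaw",np.degrees(np.arctan2(d[1],d[0])).round(1),"mid",((L[0]+L[1])/2).round(1))
  # selector
  if n=="top":
    c=p[178:212,288:322]; print(cv2.cvtColor(c,cv2.COLOR_RGB2GRAY)[::1,::2])
    cv2.imwrite("pics/z2.png",cv2.resize(c[:,:,::-1],None,fx=16,fy=16,interpolation=cv2.INTER_NEAREST))
  else: cv2.imwrite("pics/z3.png",cv2.resize(p[210:260,205:255,::-1],None,fx=11,fy=11,interpolation=cv2.INTER_CUBIC))
E
python3 t.py
```

```text
top green [ 479.4 -290.1] [136.7  71.3] 0.7
   white [385 235  22  22 436] [ 514.5 -289.9]
   black [388 266  20  20 369] [ 446.1 -291.2]
   dist 68.3 yaw 1.0 mid [ 480.3 -290.5]
top blue [507.6 247.6] [140.   71.1] 73.6
   white [165 248  24  24 394] [497.9 214.9]
   black [137 241  22  22 333] [517.1 280.5]
   dist 68.4 yaw -106.3 mid [507.5 247.7]
[[128 128 128 129 128 128 128 129 128 128 129 128 128 127 126 128 127]
 [128 128 129 128 129 129 128 128 128 128 128 129 128 128 127 129 128]
 [128 128 129 128 129 129 128 128 128 128 129 128 127 128 127 128 129]
 [127 128 128 128 129 128 128 129 128 128 127 129 128 129 127 127 128]
 [129 128 129 129 128 128 129 128 129 128 129 128 129 128 129 128 129]
 [128 128 128 128 128 128 129 127 126 129 129 128 129 129 128 129 128]
 [129 129 129 128 128 128 129 108 110 129 128 129 128 128 128 129 128]
 [128 129 128 128 128 129 127  89  93 127 129 128 129 128 128 128 128]
 [128 128 127 129 129 129 110  85  93 111 130 129 127 127 128 128 128]
 [128 129 129 129 129 126  71  76  66  94 127 128 127 128 128 129 129]
 [127 128 128 129 129  99  77  42  31
[... 1324 characters left out ...]
8 129 129 118  83  81 120 128 129 127 127 126 128 128 127]
 [129 128 128 129 128 128  88  89 128 128 127 127 127 127 128 128 128]
 [129 129 129 129 129 128 116 118 127 128 128 129 128 129 128 128 127]
 [128 129 129 128 128 128 128 127 126 127 129 128 128 128 127 128 127]
 [128 128 128 129 129 129 130 128 127 127 129 128 128 127 127 128 128]]
scene green [ 479.4 -291.4] [140.8  71.4] 0.8
   white [115 204  25  14 238] [ 512.8 -291.2]
   black [121 187  23  12 224] [ 445.8 -292.2]
   dist 67.0 yaw 0.9 mid [ 479.3 -291.7]
scene blue [510.7 246.2] [138.4  80.6] 73.3
   white [351 188  22  13 229] [498.1 214.9]
   black [383 192  21  13 221] [517.6 279.2]
   dist 67.3 yaw -106.9 mid [507.8 247. ]
```

View pics/z2.png

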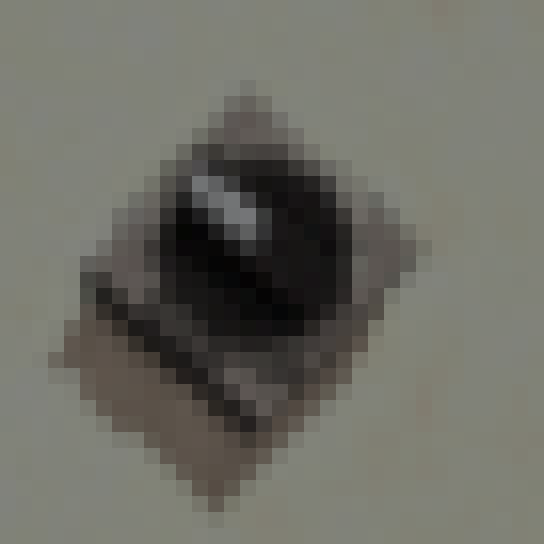

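View pics/z3.png

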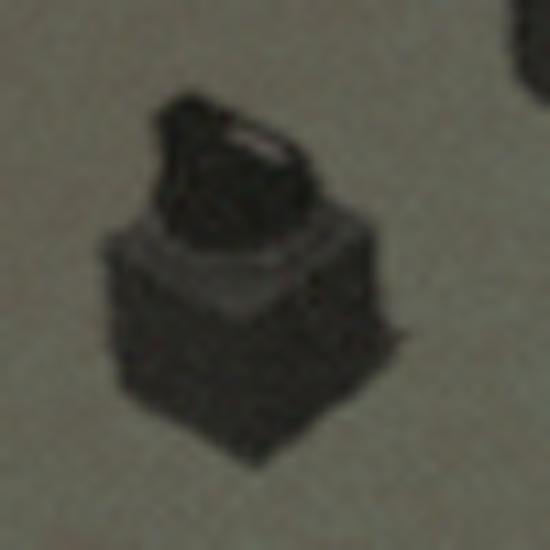

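```bash
python3 - <<'E'
from h import *
c=[ray("top",*q,34)[:2] for q in((303.4,183.8),(314,193.5),(304,204.5),(293.5,195))]
print(np.mean(c,0).round(1))
for i in range(4):
    d=c[(i+1)%4]-c[i];print(np.linalg.norm(d).round(1),np.degrees(np.arctan2(d[1],d[0])).round(1)%90)
c=[ray("scene",205+a/11,210+b/11,34)[:2] for a,b in((108,243),(236,318),(374,233))]
print(np.round(c,1),"mid L-R",((c[0]+c[2])/2).round(1))
d=c[1]-c[0];print(np.degrees(np.arctan2(d[1],d[0]))%90);d=c[2]-c[1];print(np.degrees(np.arctan2(d[1],d[0]))%90)
# white lamp, start state
s=state();y=np.radians(s['ee_rot'][2]);print(s['ee_pos'],s['ee_rot'])
E
```

```text
[636.6 -80.3]
32.5 45.599999999999994
33.7 46.099999999999994
32.0 46.0
34.0 47.0
[[ 640.5 -102.1]
 [ 662.4  -80.2]
 [ 641.8  -56.7]] mid L-R [641.2 -79.4]
44.93976716454475
41.13193287041
[ 227.35264474 -527.66243735  213.2197126 ] [-9.00894298e+01  1.87709222e-03 -1.56689911e+02]
```

```bash
cat > go.py <<'E'
# usage: go.py x y z yaw -> shift (cm, tool axes) and twist from the measured pose
import sys,numpy as np
from scipy.spatial.transform import Rotation as Ro
from workcell import state
x,y,z,yaw=map(float,sys.argv[1:5]); s=state()
R=Ro.from_euler('xyz',s['ee_rot'],degrees=True); T=Ro.from_euler('xyz',[-90,0,yaw],degrees=True)
print("pos",s['ee_pos'].round(1),"rot",s['ee_rot'].round(1),"w",round(s['gripper_width'],1),"t",round(s['time_s'],2),"F",s['force'].round(1))
print("d cm",(R.inv().apply(np.array([x,y,z])-s['ee_pos'])/10).round(2),"twist",(R.inv()*T).as_rotvec(degrees=True).round(1))
E
python3 go.py 426 -93 130 180
```

```text
pos [ 227.4 -527.7  213.2] rot [ -90.1    0.  -156.7] w 91.0 t 0.1 F [ 0.2 -0.5 -1. ]
d cm [-35.44   8.37 -32.04] twist [ 0.1 23.3  0. ]
```

```bash
python3 -m pendant '[{"delta_pos":[-3,0.8,-2.7],"twist":[0,2,0],"grip":100},{"delta_pos":[-6.4,1.5,-5.8],"twist":[0,4,0],"grip":100},{"delta_pos":[-10,2.4,-9],"twist":[0,7,0],"grip":100},{"delta_pos":[-13.5,3.2,-12.2],"twist":[0,10,0],"grip":100},{"delta_pos":[-17,4,-15.4],"twist":[0,13,0],"grip":100}]'; python3 go.py 426 -93 130 180
```

```text
time_s: 0.6
ee_pos: [322.9, -317.5, 173.4]
ee_rot: [-90.0, -0.0, -169.9]
force: [1.3, -0.0, 0.3]
gripper_width: 91.2
pos [ 322.9 -317.5  173.4] rot [ -90.    -0.  -169.9] w 91.2 t 0.6 F [ 1.3 -0.   0.3]
d cm [-14.1    4.34 -20.28] twist [ 0.  10.1  0. ]
```

```bash
python3 -m pendant '[{"delta_pos":[-2.8,0.9,-4],"twist":[0,2,0],"grip":100},{"delta_pos":[-5.7,1.8,-8.2],"twist":[0,4,0],"grip":100},{"delta_pos":[-8.5,2.7,-12.3],"twist":[0,6,0],"grip":100},{"delta_pos":[-11.4,3.6,-16.4],"twist":[0,8,0],"grip":100},{"delta_pos":[-14.1,4.3,-20.3],"twist":[0,10.1,0],"grip":100}]'; python3 go.py 426 -93 30 180
```

```text
time_s: 1.1
ee_pos: [424.8, -93.6, 130.6]
ee_rot: [-90.0, -0.0, -179.9]
force: [1.5, -1.1, -0.7]
gripper_width: 91.7
pos [424.8 -93.6 130.6] rot [ -90.    -0.  -179.9] w 91.7 t 1.1 F [ 1.5 -1.1 -0.7]
d cm [-0.12 10.06 -0.06] twist [-0.   0.1  0. ]
```

```bash
python3 -m pendant '[{"delta_pos":[-0.1,3,-0.05],"twist":[0,0,0],"grip":100},{"delta_pos":[-0.1,6,-0.05],"twist":[0,0,0],"grip":100},{"delta_pos":[-0.1,8.5,-0.05],"twist":[0,0,0],"grip":100},{"delta_pos":[-0.1,9.9,-0.05],"twist":[0,0,0],"grip":100},{"delta_pos":[-0.1,9.9,-0.05],"twist":[0,0,0],"grip":100}]'; python3 go.py 426 -93 31 180; python3 - <<'E'
from h import *
for n in("scene","top"):
    p,d=imaging.grab_frame(n);cv2.imwrite(f"pics/{n}1.png",p[:,:,::-1])
a=cv2.imread("pics/scene1.png")[100:220,160:280];b=cv2.imread("pics/top1.png")[230:350,250:370]
cv2.imwrite("pics/g1.png",cv2.resize(np.hstack([a,b]),None,fx=3.3,fy=3.3))
E
```

```text
time_s: 1.6
ee_pos: [423.7, -94.5, 30.3]
ee_rot: [-90.1, -0.3, -179.8]
force: [-1.0, -1.4, -0.9]
gripper_width: 91.5
pos [423.7 -94.5  30.3] rot [ -90.1   -0.3 -179.8] w 91.5 t 1.6 F [-1.  -1.4 -0.9]
d cm [-0.23 -0.07 -0.15] twist [0.1 0.2 0.3]
```

View pics/g1.png

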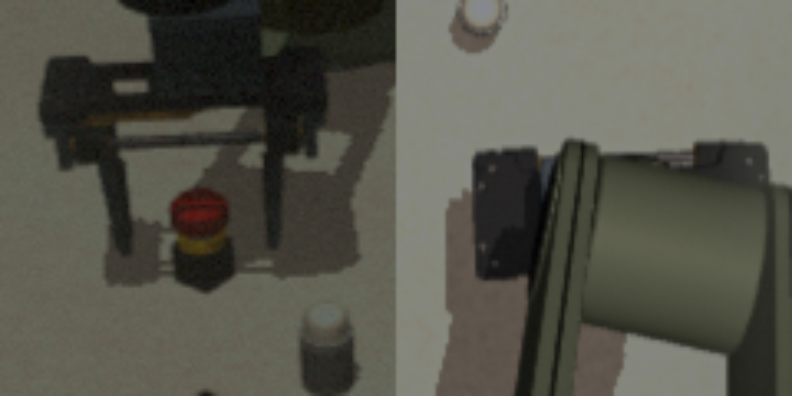

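The fingers straddle the red head symmetrically, at about (118,250) and (272,245) in the zoomed picture. I'll close now.

```bash
python3 -m pendant '[{"delta_pos":[-0.2,0,-0.1],"twist":[0,0,0],"grip":60},{"delta_pos":[-0.2,0,-0.1],"twist":[0,0,0],"grip":40},{"delta_pos":[-0.2,0,-0.1],"twist":[0,0,0],"grip":30},{"delta_pos":[-0.2,0,-0.1],"twist":[0,0,0],"grip":20},{"delta_pos":[-0.2,0,-0.1],"twist":[0,0,0],"grip":20}]' 20;python3 -m pendant '[{"delta_pos":[0,0,0],"twist":[0,0,0],"grip":20},{"delta_pos":[0,0,0],"twist":[0,0,0],"grip":20},{"delta_pos":[0,-0.5,0],"twist":[0,0,0],"grip":20},{"delta_pos":[0,-2,0],"twist":[0,0,0],"grip":20},{"delta_pos":[0,-4,0],"twist":[0,0,0],"grip":20}]' 20; python3 go.py 446 -291.5 100 -179
```

```text
time_s: 2.2
ee_pos: [427.7, -94.1, 32.4]
ee_rot: [-90.0, 0.0, -179.8]
force: [-0.3, 0.1, 0.0]
gripper_width: 54.0
time_s: 2.7
ee_pos: [426.8, -93.9, 72.1]
ee_rot: [-90.0, -0.1, -179.8]
force: [0.9, 0.7, -0.3]
gripper_width: 39.0
pos [426.8 -93.9  72.1] rot [-9.000e+01 -1.000e-01 -1.798e+02] w 39.0 t 2.7 F [ 0.9  0.7 -0.3]
d cm [-1.85 -2.8  19.77] twist [ 0.  -0.8  0.1]
```

```bash
python3 -m pendant '[{"delta_pos":[-0.2,-1,2.5],"twist":[0,0,0],"grip":20},{"delta_pos":[-0.6,-2,7],"twist":[0,0,0],"grip":20},{"delta_pos":[-1.1,-2.6,12],"twist":[0,-0.5,0],"grip":20},{"delta_pos":[-1.6,-2.8,17],"twist":[0,-0.8,0],"grip":20},{"delta_pos":[-1.85,-2.8,19.8],"twist":[0,-0.8,0],"grip":20}]'; python3 go.py 446 -291.5 36 -179
```

```text
time_s: 3.2
ee_pos: [447.5, -295.8, 101.0]
ee_rot: [-89.9, 0.1, -179.1]
force: [0.6, 0.0, -1.0]
gripper_width: 39.0
pos [ 447.5 -295.8  101. ] rot [-8.990e+01  1.000e-01 -1.791e+02] w 39.0 t 3.2 F [ 0.6  0.  -1. ]
d cm [ 0.15  6.5  -0.44] twist [-0.1 -0.1 -0.1]
```

```bash
python3 - <<'E'
from h import *
for n in("scene","top"):
    p,d=imaging.grab_frame(n);cv2.imwrite(f"pics/{n}2.png",p[:,:,::-1])
a=cv2.imread("pics/scene2.png")[100:240,60:200];b=cv2.imread("pics/top2.png")[210:350,320:460]
cv2.imwrite("pics/g2.png",cv2.resize(np.hstack([a,b]),None,fx=2.8,fy=2.8))
E
python3 go.py 446 -291.5 36 -179
```

```text
pos [ 447.5 -295.9  100.4] rot [-8.990e+01  1.000e-01 -1.792e+02] w 38.9 t 3.3 F [-0.6  0.7 -0.7]
d cm [ 0.15  6.44 -0.46] twist [-0.1 -0.2 -0.1]
```

View pics/g2.png

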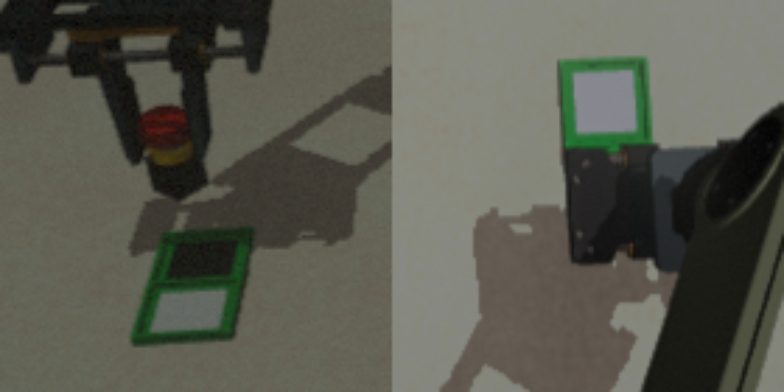

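The button hangs upright over the black compartment. I'm lowering it.

```bash
python3 -m pendant '[{"delta_pos":[0.15,2,-0.4],"twist":[0,0,0],"grip":20},{"delta_pos":[0.15,4,-0.4],"twist":[0,0,0],"grip":20},{"delta_pos":[0.15,5.5,-0.4],"twist":[0,0,0],"grip":20},{"delta_pos":[0.15,6.2,-0.4],"twist":[0,0,0],"grip":20},{"delta_pos":[0.15,6.4,-0.4],"twist":[0,0,0],"grip":20}]'; python3 -m pendant '[{"delta_pos":[0,0,0],"twist":[0,0,0],"grip":20},{"delta_pos":[0,0,0],"twist":[0,0,0],"grip":20},{"delta_pos":[0,0,0],"twist":[0,0,0],"grip":20},{"delta_pos":[0,0,0],"twist":[0,0,0],"grip":20},{"delta_pos":[0,0,0],"twist":[0,0,0],"grip":20}]'; python3 go.py 446 -291.5 35 -179
```

```text
time_s: 3.8
ee_pos: [444.7, -287.0, 35.6]
ee_rot: [-90.1, -0.1, -179.0]
force: [0.1, 0.8, -0.6]
gripper_width: 38.9
time_s: 4.3
ee_pos: [445.4, -288.1, 36.5]
ee_rot: [-90.0, 0.0, -179.0]
force: [0.0, -0.6, -1.0]
gripper_width: 39.4
pos [ 445.4 -288.1   36.5] rot [ -90.    0. -179.] w 39.4 t 4.3 F [ 0.  -0.6 -1. ]
d cm [-0.06  0.15  0.34] twist [-0.  0. -0.]
```

```bash
python3 -m pendant '[{"delta_pos":[0,0,0.3],"twist":[0,0,0],"grip":20},{"delta_pos":[0,0.1,0.3],"twist":[0,0,0],"grip":20},{"delta_pos":[0,0.1,0.3],"twist":[0,0,0],"grip":20},{"delta_pos":[0,0.1,0.3],"twist":[0,0,0],"grip":20},{"delta_pos":[0,0.1,0.3],"twist":[0,0,0],"grip":20}]';  python3 go.py 446 -291.5 35 -179
```

```text
time_s: 4.8
ee_pos: [445.4, -291.2, 35.2]
ee_rot: [-90.0, 0.0, -179.0]
force: [0.4, -1.0, 0.1]
gripper_width: 39.2
pos [ 445.4 -291.2   35.2] rot [ -90.    0. -179.] w 39.2 t 4.8 F [ 0.4 -1.   0.1]
d cm [-0.06  0.02  0.04] twist [-0.  0. -0.]
```

Release, then rise.

```bash
python3 -m pendant '[{"delta_pos":[0,0,0],"twist":[0,0,0],"grip":50},{"delta_pos":[0,0,0],"twist":[0,0,0],"grip":55},{"delta_pos":[0,0,0],"twist":[0,0,0],"grip":60},{"delta_pos":[0,0,0],"twist":[0,0,0],"grip":65},{"delta_pos":[0,0,0],"twist":[0,0,0],"grip":65}]'; python3 -m pendant '[{"delta_pos":[0,-0.5,0],"twist":[0,0,0],"grip":65},{"delta_pos":[0,-2.5,0],"twist":[0,0,0],"grip":65},{"delta_pos":[0,-5,0],"twist":[0,0,0],"grip":80},{"delta_pos":[0,-8,0],"twist":[0,0,0],"grip":100},{"delta_pos":[0,-10,0],"twist":[0,0,0],"grip":100}]';  python3 go.py 453 104.4 100 180
```

```text
time_s: 5.3
ee_pos: [445.3, -291.0, 35.1]
ee_rot: [-90.0, -0.0, -179.0]
force: [-0.6, -0.2, -0.2]
gripper_width: 59.1
time_s: 5.8
ee_pos: [445.9, -291.4, 137.5]
ee_rot: [-89.9, 0.1, -179.0]
force: [0.6, -0.5, 0.2]
gripper_width: 80.5
pos [ 445.9 -291.4  137.5] rot [-8.99e+01  1.00e-01 -1.79e+02] w 80.5 t 5.8 F [ 0.6 -0.5  0.2]
d cm [ -1.4    3.69 -39.57] twist [-0.1  1.  -0.1]
```

```bash
python3 -m pendant '[{"delta_pos":[-0.1,0.2,-3],"twist":[0,0,0],"grip":100},{"delta_pos":[-0.3,0.5,-7.3],"twist":[0,0,0],"grip":100},{"delta_pos":[-0.4,0.9,-11.8],"twist":[0,0,0],"grip":100},{"delta_pos":[-0.5,1.3,-16.3],"twist":[0,0,0],"grip":100},{"delta_pos":[-0.7,1.8,-20.5],"twist":[0,0,0],"grip":100}]'; python3 -m pendant '[{"delta_pos":[-0.1,0.3,-4.3],"twist":[0,0,0],"grip":100},{"delta_pos":[-0.3,0.7,-8.7],"twist":[0,0,0],"grip":100},{"delta_pos":[-0.4,1,-13],"twist":[0,0,0],"grip":100},{"delta_pos":[-0.5,1.4,-16.8],"twist":[0,0,0],"grip":100},{"delta_pos":[-0.7,1.8,-19],"twist":[0,0,0],"grip":100}]';  python3 go.py 453 104.4 9 180; python3 -c "
from workcell import state;print(state()['qpos'])"
```

```text
time_s: 6.3
ee_pos: [448.5, -84.2, 117.6]
ee_rot: [-90.0, 0.1, -179.0]
force: [0.7, -0.2, 0.1]
gripper_width: 91.0
time_s: 6.8
ee_pos: [452.2, 106.7, 99.5]
ee_rot: [-90.0, 0.1, -178.9]
force: [0.2, -0.3, -1.4]
gripper_width: 91.2
pos [452.2 106.7  99.5] rot [-9.000e+01  1.000e-01 -1.789e+02] w 91.2 t 6.8 F [ 0.2 -0.3 -1.4]
d cm [-0.07  9.05  0.24] twist [ 0.   1.1 -0.1]
[1.18426834e+01 1.48407308e+01 1.13269176e+02 2.82271805e-02
 5.18335548e+01 1.00691652e+02]
```

```bash
python3 -m pendant '[{"delta_pos":[0,1,0],"twist":[0,0,0],"grip":100},{"delta_pos":[-0.05,3.5,0.05],"twist":[0,0,0],"grip":100},{"delta_pos":[-0.07,6.2,0.1],"twist":[0,0,0],"grip":100},{"delta_pos":[-0.07,8.3,0.1],"twist":[0,0,0],"grip":100},{"delta_pos":[-0.07,9,0.1],"twist":[0,0,0],"grip":100}]'; python3 -m pendant '[{"delta_pos":[0,0,0],"twist":[0,0,0],"grip":100},{"delta_pos":[0,0,0],"twist":[0,0,0],"grip":100},{"delta_pos":[0,0,0],"twist":[0,0,0],"grip":80},{"delta_pos":[0,0,0],"twist":[0,0,0],"grip":70},{"delta_pos":[0,0,0],"twist":[0,0,0],"grip":60}]';  python3 go.py 453 104.4 9 180; python3 - <<'E'
from h import *
p,d=imaging.grab_frame("scene");cv2.imwrite(f"pics/s3.png",p[:,:,::-1]);a=p[100:260,100:380,::-1]
cv2.imwrite("pics/g3.png",cv2.resize(a,None,fx=2.8,fy=2.8))
E
```

```text
time_s: 7.3
ee_pos: [451.3, 101.9, 7.2]
ee_rot: [-89.9, -0.3, -179.0]
force: [-0.4, -0.7, 0.0]
gripper_width: 91.1
time_s: 7.8
ee_pos: [453.5, 103.3, 9.7]
ee_rot: [-90.0, 0.1, -179.0]
force: [0.6, 0.2, 0.3]
gripper_width: 69.9
pos [453.5 103.3   9.7] rot [-9.00e+01  1.00e-01 -1.79e+02] w 69.9 t 7.8 F [0.6 0.2 0.3]
d cm [ 0.05  0.07 -0.12] twist [ 0.   1.  -0.1]
```

View pics/g3.png

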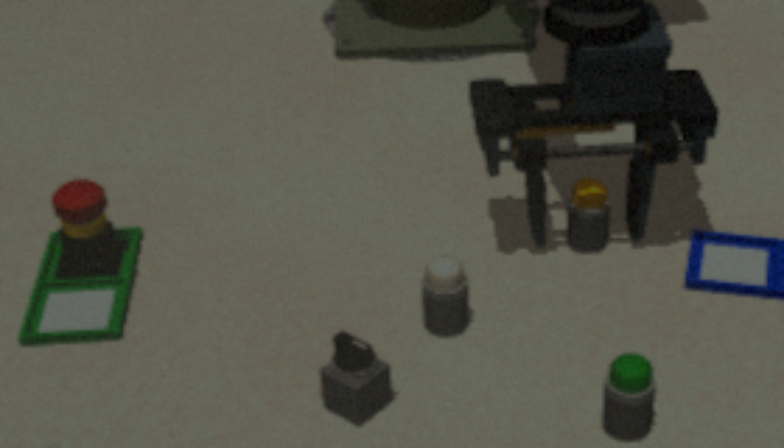

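The button stands in the black compartment, with its head at zoomed (80,200). The fingers are centred on the yellow lamp at (588,215). I'll grip and lift.

```bash
python3 -m pendant '[{"delta_pos":[0,0,-0.1],"twist":[0,0,0],"grip":40},{"delta_pos":[0,0,-0.1],"twist":[0,0,0],"grip":25},{"delta_pos":[0,0,-0.1],"twist":[0,0,0],"grip":20},{"delta_pos":[0,0,-0.1],"twist":[0,0,0],"grip":20},{"delta_pos":[0,0,-0.1],"twist":[0,0,0],"grip":20}]' 20;python3 -m pendant '[{"delta_pos":[0,0,0],"twist":[0,0,0],"grip":20},{"delta_pos":[0,0,0],"twist":[0,0,0],"grip":20},{"delta_pos":[0,0,0],"twist":[0,0,0],"grip":20},{"delta_pos":[0,-0.3,0],"twist":[0,0,0],"grip":20},{"delta_pos":[0,-2,0],"twist":[0,0,0],"grip":20}]'; python3 -m pendant '[{"delta_pos":[0,-2,0],"twist":[0,0,0],"grip":20},{"delta_pos":[0,-5,0],"twist":[0,0,0],"grip":20},{"delta_pos":[0,-8,0],"twist":[0,0,0],"grip":20},{"delta_pos":[0,-10.5,0],"twist":[0,0,0],"grip":20},{"delta_pos":[0,-11.5,0],"twist":[0,0,0],"grip":20}]'; python3 go.py 514 -290.5 100 -179
```

```text
time_s: 8.35
ee_pos: [453.0, 104.2, 9.1]
ee_rot: [-90.0, -0.0, -179.0]
force: [-0.3, -0.0, -0.8]
gripper_width: 33.4
time_s: 8.85
ee_pos: [451.5, 103.8, 28.1]
ee_rot: [-89.9, -0.2, -179.0]
force: [-0.5, -0.3, -0.2]
gripper_width: 33.5
time_s: 9.35
ee_pos: [454.3, 104.4, 146.6]
ee_rot: [-90.0, 0.3, -179.0]
force: [-0.7, -0.6, -0.6]
gripper_width: 33.9
pos [454.3 104.4 146.6] rot [ -90.     0.3 -179. ] w 33.9 t 9.35 F [-0.7 -0.6 -0.6]
d cm [-5.25  4.65 39.59] twist [ 0.   0.  -0.3]
```

```bash
python3 -m pendant '[{"delta_pos":[-0.3,0,2.5],"twist":[0,0,0],"grip":20},{"delta_pos":[-0.8,0,6.5],"twist":[0,0,0],"grip":20},{"delta_pos":[-1.4,0,11],"twist":[0,0,0],"grip":20},{"delta_pos":[-2,0,15.5],"twist":[0,0,0],"grip":20},{"delta_pos":[-2.6,0.5,20],"twist":[0,0,0],"grip":20}]'; python3 -m pendant '[{"delta_pos":[-0.6,0.6,4.5],"twist":[0,0,0],"grip":20},{"delta_pos":[-1.2,1.4,9],"twist":[0,0,0],"grip":20},{"delta_pos":[-1.8,2.4,13.5],"twist":[0,0,0],"grip":20},{"delta_pos":[-2.3,3.4,17.5],"twist":[0,0,0],"grip":20},{"delta_pos":[-2.6,4,19.6],"twist":[0,0,0],"grip":20}]';python3 -m pendant '[{"delta_pos":[0,0,0],"twist":[0,0,0],"grip":20},{"delta_pos":[0,0,0],"twist":[0,0,0],"grip":20},{"delta_pos":[0,0,0],"twist":[0,0,0],"grip":20},{"delta_pos":[0,0,0],"twist":[0,0,0],"grip":20},{"delta_pos":[0,0,0],"twist":[0,0,0],"grip":20}]'; python3 go.py 514 -290.5 12.5 -179
```

```text
time_s: 9.85
ee_pos: [482.5, -97.0, 138.9]
ee_rot: [-90.0, 0.0, -179.0]
force: [1.5, -0.6, -0.8]
gripper_width: 33.2
time_s: 10.35
ee_pos: [511.4, -293.6, 97.2]
ee_rot: [-90.0, -0.1, -179.1]
force: [0.2, 1.1, -0.4]
gripper_width: 33.5
time_s: 10.85
ee_pos: [512.2, -289.8, 99.7]
ee_rot: [-90.0, 0.0, -178.9]
force: [0.5, -0.5, -1.4]
gripper_width: 33.4
pos [ 512.2 -289.8   99.7] rot [ -90.     0.  -178.9] w 33.4 t 10.85 F [ 0.5 -0.5 -1.4]
d cm [-0.17  8.72  0.07] twist [-0.   0.1 -0. ]
```

```bash
python3 -m pendant '[{"delta_pos":[-0.17,1,0.1],"twist":[0,0,0],"grip":20},{"delta_pos":[-0.17,3.5,0.1],"twist":[0,0,0],"grip":20},{"delta_pos":[-0.17,6,0.1],"twist":[0,0,0],"grip":20},{"delta_pos":[-0.17,7.7,0.1],"twist":[0,0,0],"grip":20},{"delta_pos":[-0.17,8.3,0.1],"twist":[0,0,0],"grip":20}]'; python3 -m pendant '[{"delta_pos":[0,0,0],"twist":[0,0,0],"grip":20},{"delta_pos":[0,0,0],"twist":[0,0,0],"grip":20},{"delta_pos":[0,0,0],"twist":[0,0,0],"grip":20},{"delta_pos":[0,0,0],"twist":[0,0,0],"grip":20},{"delta_pos":[0,0,0],"twist":[0,0,0],"grip":20}]'; python3 go.py 514 -290.5 12.3 -179
```

```text
time_s: 11.35
ee_pos: [512.4, -290.7, 13.7]
ee_rot: [-90.1, -0.2, -179.0]
force: [0.2, -0.6, -1.0]
gripper_width: 33.3
time_s: 11.85
ee_pos: [514.0, -292.0, 16.8]
ee_rot: [-90.0, 0.1, -179.0]
force: [-0.1, -0.2, -0.9]
gripper_width: 33.8
pos [ 514.  -292.    16.8] rot [-9.00e+01  1.00e-01 -1.79e+02] w 33.8 t 11.85 F [-0.1 -0.2 -0.9]
d cm [ 0.    0.45 -0.15] twist [-0.   0.  -0.1]
```

```bash
python3 -m pendant '[{"delta_pos":[0,0.2,-0.1],"twist":[0,0,0],"grip":20},{"delta_pos":[0,0.4,-0.1],"twist":[0,0,0],"grip":20},{"delta_pos":[0,0.45,-0.1],"twist":[0,0,0],"grip":20},{"delta_pos":[0,0.45,-0.1],"twist":[0,0,0],"grip":20},{"delta_pos":[0,0.45,-0.1],"twist":[0,0,0],"grip":20}]'; python3 go.py 514 -290.5 12.3 -179; python3 -m pendant '[{"delta_pos":[0,0,0],"twist":[0,0,0],"grip":40},{"delta_pos":[0,0,0],"twist":[0,0,0],"grip":45},{"delta_pos":[0,0,0],"twist":[0,0,0],"grip":50},{"delta_pos":[0,0,0],"twist":[0,0,0],"grip":55},{"delta_pos":[0,0,0],"twist":[0,0,0],"grip":55}]'; python3 -m pendant '[{"delta_pos":[0,-0.5,0],"twist":[0,0,0],"grip":55},{"delta_pos":[0,-2.5,0],"twist":[0,0,0],"grip":55},{"delta_pos":[0,-5.5,0],"twist":[0,0,0],"grip":60},{"delta_pos":[0,-9,0],"twist":[0,0,0],"grip":80},{"delta_pos":[0,-12,0],"twist":[0,0,0],"grip":100}]';  python3 go.py 638 -80 110 -135
```

```text
time_s: 12.35
ee_pos: [513.7, -290.8, 12.1]
ee_rot: [-90.0, 0.0, -179.0]
force: [-0.8, 2.0, 6.8]
gripper_width: 33.4
pos [ 513.7 -290.8   12.1] rot [ -90.    0. -179.] w 33.4 t 12.35 F [-0.8  2.   6.8]
d cm [-0.03 -0.02 -0.03] twist [-0.  0. -0.]
time_s: 12.85
ee_pos: [513.7, -290.8, 11.5]
ee_rot: [-90.0, -0.0, -179.0]
force: [-0.5, -0.1, 0.2]
gripper_width: 50.0
time_s: 13.35
ee_pos: [513.9, -290.9, 133.7]
ee_rot: [-90.0, 0.1, -179.0]
force: [0.6, -0.6, -0.3]
gripper_width: 68.0
pos [ 513.9 -290.9  133.7] rot [-9.00e+01  1.00e-01 -1.79e+02] w 68.0 t 13.35 F [ 0.6 -0.6 -0.3]
d cm [-12.78   2.36 -20.87] twist [ -0.1 -44.   -0. ]
```

```bash
python3 -m pendant '[{"delta_pos":[-1.3,0,-2],"twist":[0,-3,0],"grip":100},{"delta_pos":[-3,0.2,-5],"twist":[0,-8,0],"grip":100},{"delta_pos":[-5,0.5,-8.3],"twist":[0,-14,0],"grip":100},{"delta_pos":[-7,0.8,-11.5],"twist":[0,-21,0],"grip":100},{"delta_pos":[-9,1.2,-14.7],"twist":[0,-28,0],"grip":100}]'; python3 go.py 638 -80 110 -135; python3 - <<'E'
from h import *
p,d=imaging.grab_frame("top");cv2.imwrite(f"pics/t4.png",p[:,:,::-1])
q,d=imaging.grab_frame("scene");cv2.imwrite(f"pics/s4.png",q[:,:,::-1])
cv2.imwrite("pics/g4.png",cv2.resize(np.hstack([p[190:310,330:450,::-1],q[140:260,70:190,::-1]]),None,fx=3.3,fy=3.3))
E
```

```text
time_s: 13.85
ee_pos: [601.8, -141.0, 120.2]
ee_rot: [-90.0, 0.0, -150.7]
force: [1.0, -0.6, 0.6]
gripper_width: 91.2
pos [ 601.8 -141.   120.2] rot [ -90.     0.  -150.7] w 91.2 t 13.85 F [ 1.  -0.6  0.6]
d cm [-6.14  1.02 -3.55] twist [ -0.1 -15.7  -0. ]
```

View pics/g4.png

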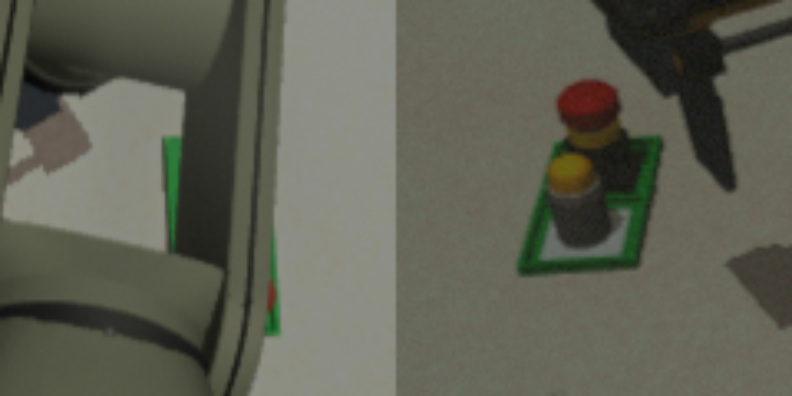

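Both parts stand in the green tray: the yellow lamp at zoomed (578,205) on the white lining, and the button at (590,130) in the black compartment. Now the selector.

```bash
python3 -m pendant '[{"delta_pos":[-2,0.3,-1.2],"twist":[0,-5,0],"grip":100},{"delta_pos":[-4.5,0.8,-2.6],"twist":[0,-10,0],"grip":100},{"delta_pos":[-6.1,1,-3.5],"twist":[0,-15.7,0],"grip":100},{"delta_pos":[-6.1,1,-3.5],"twist":[0,-15.7,0],"grip":100},{"delta_pos":[-6.1,1,-3.5],"twist":[0,-15.7,0],"grip":100}]'; python3 -m pendant '[{"delta_pos":[0,0,0],"twist":[0,0,0],"grip":100},{"delta_pos":[0,0,0],"twist":[0,0,0],"grip":100},{"delta_pos":[0,0,0],"twist":[0,0,0],"grip":100},{"delta_pos":[0,0,0],"twist":[0,0,0],"grip":100},{"delta_pos":[0,0,0],"twist":[0,0,0],"grip":100}]';python3 go.py 638 -80 10 -135
```

```text
time_s: 14.45
ee_pos: [637.0, -82.7, 109.7]
ee_rot: [-90.0, -0.1, -135.4]
force: [-0.1, -0.4, 0.1]
gripper_width: 91.1
time_s: 14.95
ee_pos: [637.4, -82.3, 109.7]
ee_rot: [-90.0, -0.0, -135.3]
force: [0.5, -0.5, -0.6]
gripper_width: 91.7
pos [637.4 -82.3 109.7] rot [ -90.    -0.  -135.3] w 91.7 t 14.95 F [ 0.5 -0.5 -0.6]
d cm [-0.21  9.97 -0.13] twist [-0.  -0.3  0. ]
```

```bash
python3 -m pendant '[{"delta_pos":[-0.2,1,-0.1],"twist":[0,0,0],"grip":100},{"delta_pos":[-0.2,3.5,-0.1],"twist":[0,0,0],"grip":100},{"delta_pos":[-0.2,6.5,-0.1],"twist":[0,0,0],"grip":100},{"delta_pos":[-0.2,9,-0.1],"twist":[0,0,0],"grip":100},{"delta_pos":[-0.2,10,-0.1],"twist":[0,0,0],"grip":100}]'; python3 -m pendant '[{"delta_pos":[0,0,0],"twist":[0,0,0],"grip":100},{"delta_pos":[0,0,0],"twist":[0,0,0],"grip":100},{"delta_pos":[0,0,0],"twist":[0,0,0],"grip":80},{"delta_pos":[0,0,0],"twist":[0,0,0],"grip":70},{"delta_pos":[0,0,0],"twist":[0,0,0],"grip":65}]';  python3 go.py 638 -80 9 -135; python3 - <<'E'
from h import *
p,d=imaging.grab_frame("scene");cv2.imwrite(f"pics/s5.png",p[:,:,::-1]);a=p[150:290,150:350,::-1]
cv2.imwrite("pics/g5.png",cv2.resize(a,None,fx=3.8,fy=3.8))
E
```

```text
time_s: 15.45
ee_pos: [636.0, -79.5, 6.3]
ee_rot: [-90.3, -0.2, -135.3]
force: [-0.5, 0.8, 0.4]
gripper_width: 91.0
time_s: 15.95
ee_pos: [638.7, -80.1, 10.6]
ee_rot: [-89.9, 0.1, -135.3]
force: [-0.2, 1.6, -1.2]
gripper_width: 69.8
pos [638.7 -80.1  10.6] rot [-8.990e+01  1.000e-01 -1.353e+02] w 69.8 t 15.95 F [-0.2  1.6 -1.2]
d cm [ 0.05  0.16 -0.06] twist [-0.1 -0.3 -0.1]
```

View pics/g5.png

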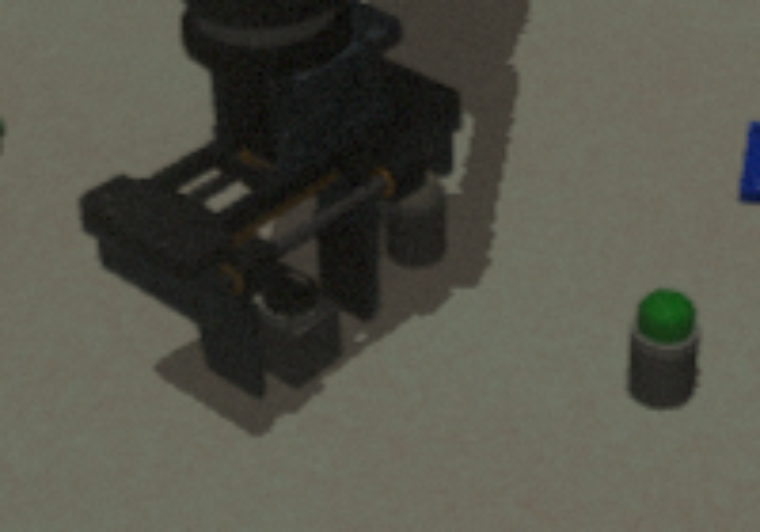

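The jaws straddle the selector across its flat sides. The white lamp at (417,225) is clear behind the far finger, below the gripper body. I'll grip and lift.

```bash
python3 -m pendant '[{"delta_pos":[0,0.1,0],"twist":[0,0,0],"grip":45},{"delta_pos":[0,0.15,0],"twist":[0,0,0],"grip":40},{"delta_pos":[0,0.15,0],"twist":[0,0,0],"grip":30},{"delta_pos":[0,0.15,0],"twist":[0,0,0],"grip":20},{"delta_pos":[0,0.15,0],"twist":[0,0,0],"grip":20}]' 20;python3 -m pendant '[{"delta_pos":[0,0,0],"twist":[0,0,0],"grip":20},{"delta_pos":[0,0,0],"twist":[0,0,0],"grip":20},{"delta_pos":[0,0,0],"twist":[0,0,0],"grip":20},{"delta_pos":[0,-0.3,0],"twist":[0,0,0],"grip":20},{"delta_pos":[0,-2,0],"twist":[0,0,0],"grip":20}]'; python3 -m pendant '[{"delta_pos":[0,-2,0],"twist":[0,0,0],"grip":20},{"delta_pos":[0,-5,0],"twist":[0,0,0],"grip":20},{"delta_pos":[0,-8,0],"twist":[0,0,0],"grip":20},{"delta_pos":[0,-11,0],"twist":[0,0,0],"grip":20},{"delta_pos":[0,-12,0],"twist":[0,0,0],"grip":20}]'; python3 go.py 517 280 140 -106.5; python3 - <<'E'
from h import *
p,d=imaging.grab_frame("scene");cv2.imwrite(f"pics/s6.png",p[:,:,::-1]);a=p[110:270,150:350,::-1]
cv2.imwrite("pics/g6.png",cv2.resize(a,None,fx=3.6,fy=3.6))
E
```

```text
time_s: 16.5
ee_pos: [638.2, -80.0, 8.1]
ee_rot: [-90.0, -0.0, -135.3]
force: [-1.2, -0.2, -0.6]
gripper_width: 33.6
time_s: 17.0
ee_pos: [636.5, -79.7, 26.5]
ee_rot: [-90.2, -0.2, -135.3]
force: [-0.7, 0.8, -1.7]
gripper_width: 33.6
time_s: 17.5
ee_pos: [639.9, -80.1, 151.9]
ee_rot: [-89.7, 0.2, -135.3]
force: [-0.0, 0.5, -1.4]
gripper_width: 33.7
pos [639.9 -80.1 151.9] rot [ -89.7    0.2 -135.3] w 33.7 t 17.5 F [-0.   0.5 -1.4]
d cm [-16.6    1.08 -34.25] twist [ -0.3 -28.8  -0.1]
```

View pics/g6.png

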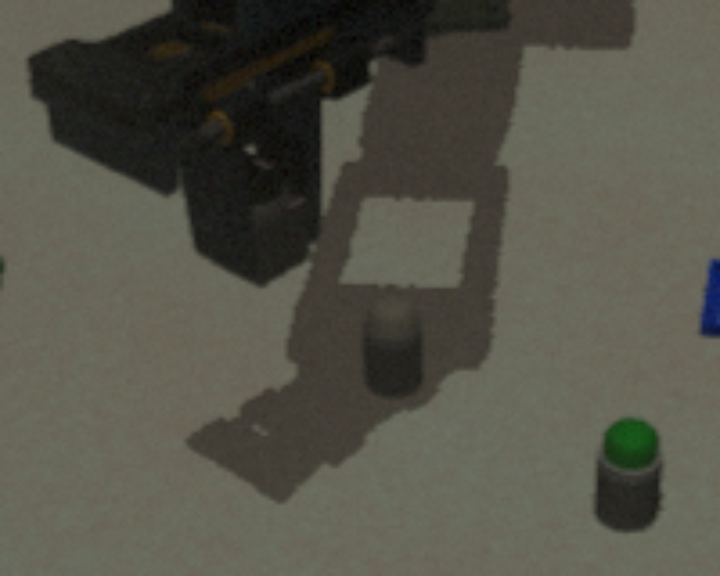

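The selector is held upright and both lamps are untouched. I'm carrying it to the blue tray.

```bash
python3 -m pendant '[{"delta_pos":[-1.2,0,-2.4],"twist":[0,-3,0],"grip":20},{"delta_pos":[-3,0,-6.2],"twist":[0,-8,0],"grip":20},{"delta_pos":[-5,0.1,-10.3],"twist":[0,-13,0],"grip":20},{"delta_pos":[-7,0.2,-14.4],"twist":[0,-18,0],"grip":20},{"delta_pos":[-9,0.3,-18.5],"twist":[0,-23,0],"grip":20}]'; python3 go.py 517 280 130 -106.5
```

```text
time_s: 18.05
ee_pos: [570.3, 116.1, 143.3]
ee_rot: [-90.1, -0.1, -112.1]
force: [0.3, 0.7, -0.4]
gripper_width: 33.8
pos [570.3 116.1 143.3] rot [-9.010e+01 -1.000e-01 -1.121e+02] w 33.8 t 18.05 F [ 0.3  0.7 -0.4]
d cm [-13.18   1.34 -11.1 ] twist [ 0.1 -5.6  0.1]
```

```bash
python3 -m pendant '[{"delta_pos":[-3.3,0.3,-2.8],"twist":[0,-2,0],"grip":20},{"delta_pos":[-6.6,0.8,-5.6],"twist":[0,-4,0],"grip":20},{"delta_pos":[-9.9,1.5,-8.4],"twist":[0,-5.5,0],"grip":20},{"delta_pos":[-12.4,2.3,-10.5],"twist":[0,-5.5,0],"grip":20},{"delta_pos":[-13.2,3,-11.1],"twist":[0,-5.5,0],"grip":20}]'; python3 -m pendant '[{"delta_pos":[0,0,0],"twist":[0,0,0],"grip":20},{"delta_pos":[0,0,0],"twist":[0,0,0],"grip":20},{"delta_pos":[0,0,0],"twist":[0,0,0],"grip":20},{"delta_pos":[0,0,0],"twist":[0,0,0],"grip":20},{"delta_pos":[0,0,0],"twist":[0,0,0],"grip":20}]'; python3 go.py 517 280 16 -106.5
```

```text
time_s: 18.55
ee_pos: [517.2, 281.5, 113.0]
ee_rot: [-90.1, -0.1, -106.6]
force: [0.5, -0.7, -0.9]
gripper_width: 33.8
time_s: 19.05
ee_pos: [519.9, 278.2, 115.5]
ee_rot: [-90.0, 0.0, -106.9]
force: [-0.1, -0.1, -0.8]
gripper_width: 33.9
pos [519.9 278.2 115.5] rot [ -90.     0.  -106.9] w 33.9 t 19.05 F [-0.1 -0.1 -0.8]
d cm [-0.08  9.95 -0.34] twist [-0.  -0.4 -0. ]
```

```bash
python3 -m pendant '[{"delta_pos":[-0.1,1.5,-0.3],"twist":[0,0,0],"grip":20},{"delta_pos":[-0.1,4,-0.3],"twist":[0,0,0],"grip":20},{"delta_pos":[-0.1,7,-0.3],"twist":[0,0,0],"grip":20},{"delta_pos":[-0.1,9,-0.3],"twist":[0,0,0],"grip":20},{"delta_pos":[-0.1,9.8,-0.3],"twist":[0,0,0],"grip":20}]'; python3 -m pendant '[{"delta_pos":[0,0,0],"twist":[0,0,0],"grip":20},{"delta_pos":[0,0,0],"twist":[0,0,0],"grip":20},{"delta_pos":[0,0,0],"twist":[0,0,0],"grip":20},{"delta_pos":[0,0,0],"twist":[0,0,0],"grip":20},{"delta_pos":[0,0,0],"twist":[0,0,0],"grip":20}]'; python3 go.py 517 280 11.7 -106.5;  python3 - <<'E'
from h import *
p,d=imaging.grab_frame("scene");cv2.imwrite(f"pics/s7.png",p[:,:,::-1]);a=p[110:250,300:500,::-1]
cv2.imwrite("pics/g7.png",cv2.resize(a,None,fx=3.6,fy=3.6))
E
```

```text
time_s: 19.55
ee_pos: [515.8, 279.8, 15.3]
ee_rot: [-90.1, -0.1, -106.8]
force: [0.0, -0.7, -1.0]
gripper_width: 33.7
time_s: 20.05
ee_pos: [517.2, 281.2, 17.9]
ee_rot: [-89.9, 0.1, -106.8]
force: [-0.2, 0.9, -0.7]
gripper_width: 34.0
pos [517.2 281.2  17.9] rot [-8.990e+01  1.000e-01 -1.068e+02] w 34.0 t 20.05 F [-0.2  0.9 -0.7]
d cm [0.12 0.62 0.01] twist [-0.1 -0.3 -0.1]
```

View pics/g7.png

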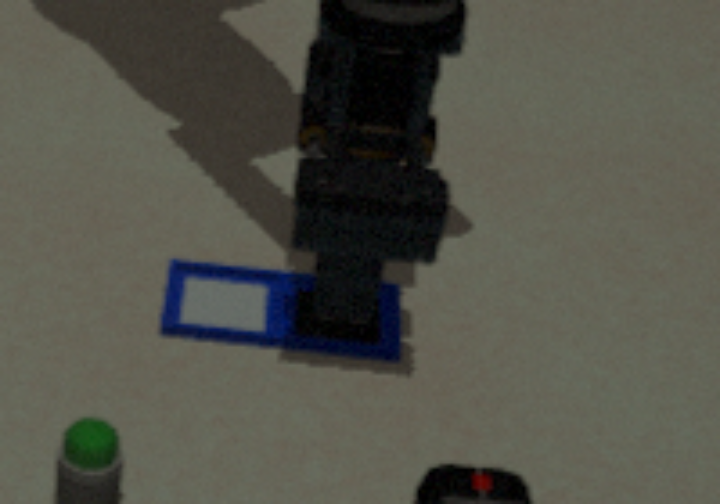

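The gripper is centred on the black compartment, at about (345,315) in the zoomed picture. Lower the last 6 mm and release.

```bash
python3 -m pendant '[{"delta_pos":[0.1,0.2,0],"twist":[0,0,0],"grip":20},{"delta_pos":[0.1,0.4,0],"twist":[0,0,0],"grip":20},{"delta_pos":[0.1,0.55,0],"twist":[0,0,0],"grip":20},{"delta_pos":[0.1,0.6,0],"twist":[0,0,0],"grip":20},{"delta_pos":[0.1,0.6,0],"twist":[0,0,0],"grip":20}]'; python3 go.py 517 280 11.5 -106.5
```

```text
time_s: 20.6
ee_pos: [516.4, 279.9, 11.0]
ee_rot: [-90.0, -0.0, -106.8]
force: [-1.1, -0.1, 1.1]
gripper_width: 33.7
pos [516.4 279.9  11. ] rot [ -90.    -0.  -106.8] w 33.7 t 20.6 F [-1.1 -0.1  1.1]
d cm [-0.03 -0.05  0.05] twist [ 0.  -0.3  0. ]
```

```bash
python3 -m pendant '[{"delta_pos":[0,0,0],"twist":[0,0,0],"grip":40},{"delta_pos":[0,0,0],"twist":[0,0,0],"grip":45},{"delta_pos":[0,0,0],"twist":[0,0,0],"grip":50},{"delta_pos":[0,0,0],"twist":[0,0,0],"grip":60},{"delta_pos":[0,0,0],"twist":[0,0,0],"grip":60}]'; python3 -m pendant '[{"delta_pos":[0,-0.5,0],"twist":[0,0,0],"grip":60},{"delta_pos":[0,-2.5,0],"twist":[0,0,0],"grip":60},{"delta_pos":[0,-5.5,0],"twist":[0,0,0],"grip":65},{"delta_pos":[0,-9,0],"twist":[0,0,0],"grip":80},{"delta_pos":[0,-12,0],"twist":[0,0,0],"grip":100}]';  python3 go.py 675 101.2 110 -106.5
```

```text
time_s: 21.1
ee_pos: [516.5, 280.0, 11.1]
ee_rot: [-90.0, -0.0, -106.8]
force: [-0.8, 0.5, -0.4]
gripper_width: 54.5
time_s: 21.6
ee_pos: [516.7, 280.1, 133.1]
ee_rot: [-89.9, 0.0, -106.8]
force: [0.7, 0.3, -0.3]
gripper_width: 72.3
pos [516.7 280.1 133.1] rot [ -89.9    0.  -106.8] w 72.3 t 21.6 F [ 0.7  0.3 -0.3]
d cm [12.55  2.32 20.32] twist [-0.1 -0.3 -0. ]
```

```bash
python3 -m pendant '[{"delta_pos":[1.3,0,2.1],"twist":[0,0,0],"grip":100},{"delta_pos":[3.5,0.1,5.6],"twist":[0,0,0],"grip":100},{"delta_pos":[6,0.3,9.7],"twist":[0,0,0],"grip":100},{"delta_pos":[8.5,0.6,13.8],"twist":[0,0,0],"grip":100},{"delta_pos":[10.8,1,17.5],"twist":[0,0,0],"grip":100}]'; python3 -m pendant '[{"delta_pos":[1.2,0.6,2],"twist":[0,0,0],"grip":100},{"delta_pos":[1.8,1.3,2.8],"twist":[0,0,0],"grip":100},{"delta_pos":[1.8,1.3,2.8],"twist":[0,0,0],"grip":100},{"delta_pos":[1.8,1.3,2.8],"twist":[0,0,0],"grip":100},{"delta_pos":[1.8,1.3,2.8],"twist":[0,0,0],"grip":100}]'; python3 go.py 675 101.2 9 -106.5
```

```text
time_s: 22.1
ee_pos: [654.3, 124.4, 121.7]
ee_rot: [-89.9, 0.0, -106.8]
force: [1.2, 0.4, 0.2]
gripper_width: 91.1
time_s: 22.6
ee_pos: [673.5, 102.3, 108.5]
ee_rot: [-90.0, 0.0, -106.7]
force: [1.1, -0.2, 0.3]
gripper_width: 91.0
pos [673.5 102.3 108.5] rot [ -90.     0.  -106.7] w 91.0 t 22.6 F [ 1.1 -0.2  0.3]
d cm [0.07 9.95 0.18] twist [ 0.  -0.2 -0. ]
```

```bash
python3 -m pendant '[{"delta_pos":[0.1,1.5,0.2],"twist":[0,0,0],"grip":100},{"delta_pos":[0.1,4,0.2],"twist":[0,0,0],"grip":100},{"delta_pos":[0.1,7,0.2],"twist":[0,0,0],"grip":100},{"delta_pos":[0.1,9,0.2],"twist":[0,0,0],"grip":100},{"delta_pos":[0.1,9.8,0.2],"twist":[0,0,0],"grip":100}]'; python3 -m pendant '[{"delta_pos":[0,0,0],"twist":[0,0,0],"grip":100},{"delta_pos":[0,0,0],"twist":[0,0,0],"grip":100},{"delta_pos":[0,0,0],"twist":[0,0,0],"grip":80},{"delta_pos":[0,0,0],"twist":[0,0,0],"grip":75},{"delta_pos":[0,0,0],"twist":[0,0,0],"grip":70}]';  python3 go.py 675 101.2 9 -106.5; python3 - <<'E'
from h import *
p,d=imaging.grab_frame("scene");cv2.imwrite(f"pics/s8.png",p[:,:,::-1]);a=p[140:290,250:450,::-1]
cv2.imwrite("pics/g8.png",cv2.resize(a,None,fx=3.6,fy=3.6))
E
```

```text
time_s: 23.1
ee_pos: [673.8, 99.6, 6.9]
ee_rot: [-90.3, -0.1, -106.7]
force: [-0.6, -0.5, -0.1]
gripper_width: 91.2
time_s: 23.6
ee_pos: [676.5, 99.2, 11.0]
ee_rot: [-89.9, 0.0, -106.8]
force: [-0.0, -0.5, 0.5]
gripper_width: 70.0
pos [676.5  99.2  11. ] rot [ -89.9    0.  -106.8] w 70.0 t 23.6 F [-0.  -0.5  0.5]
d cm [-0.15  0.2  -0.21] twist [-0.1 -0.3 -0. ]
```

View pics/g8.png

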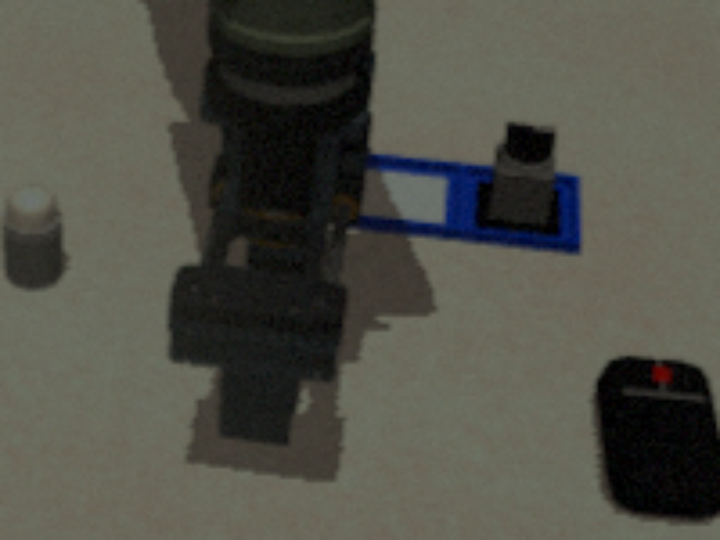

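The selector stands upright and square on the black lining, at zoomed (527,180). I'll grip the green lamp.

```bash
python3 -m pendant '[{"delta_pos":[-0.15,0.1,-0.2],"twist":[0,0,0],"grip":60},{"delta_pos":[-0.15,0.2,-0.2],"twist":[0,0,0],"grip":45},{"delta_pos":[-0.15,0.2,-0.2],"twist":[0,0,0],"grip":30},{"delta_pos":[-0.15,0.2,-0.2],"twist":[0,0,0],"grip":20},{"delta_pos":[-0.15,0.2,-0.2],"twist":[0,0,0],"grip":20}]' 20;python3 -m pendant '[{"delta_pos":[0,0,0],"twist":[0,0,0],"grip":20},{"delta_pos":[0,0,0],"twist":[0,0,0],"grip":20},{"delta_pos":[0,0,0],"twist":[0,0,0],"grip":20},{"delta_pos":[0,-0.3,0],"twist":[0,0,0],"grip":20},{"delta_pos":[0,-2,0],"twist":[0,0,0],"grip":20}]'; python3 -m pendant '[{"delta_pos":[0,-2,0],"twist":[0,0,0],"grip":20},{"delta_pos":[0,-5,0],"twist":[0,0,0],"grip":20},{"delta_pos":[0,-8,0],"twist":[0,0,0],"grip":20},{"delta_pos":[0,-10,0],"twist":[0,0,0],"grip":20},{"delta_pos":[0,-11,0],"twist":[0,0,0],"grip":20}]'; python3 go.py 498 214.9 115 -106.5
```

```text
time_s: 24.15
ee_pos: [674.6, 101.1, 8.0]
ee_rot: [-90.0, -0.0, -106.8]
force: [0.3, -0.3, -0.4]
gripper_width: 33.2
time_s: 24.65
ee_pos: [673.0, 100.9, 26.4]
ee_rot: [-90.2, -0.1, -106.8]
force: [-1.0, -0.6, -0.2]
gripper_width: 33.4
time_s: 25.15
ee_pos: [675.6, 101.3, 140.9]
ee_rot: [-89.8, 0.1, -106.8]
force: [-0.4, -0.7, -0.7]
gripper_width: 33.5
pos [675.6 101.3 140.9] rot [-8.980e+01  1.000e-01 -1.068e+02] w 33.5 t 25.15 F [-0.4 -0.7 -0.7]
d cm [ -5.74   2.52 -20.3 ] twist [-0.2 -0.3 -0.1]
```

```bash
python3 -m pendant '[{"delta_pos":[-0.7,0,-2.4],"twist":[0,0,0],"grip":20},{"delta_pos":[-1.7,0.2,-6],"twist":[0,0,0],"grip":20},{"delta_pos":[-2.8,0.5,-10],"twist":[0,0,0],"grip":20},{"delta_pos":[-4,1,-14],"twist":[0,0,0],"grip":20},{"delta_pos":[-5,1.7,-17.7],"twist":[0,0,0],"grip":20}]'; python3 -m pendant '[{"delta_pos":[-0.5,0.4,-1.8],"twist":[0,0,0],"grip":20},{"delta_pos":[-0.7,0.8,-2.6],"twist":[0,0,0],"grip":20},{"delta_pos":[-0.7,0.8,-2.6],"twist":[0,0,0],"grip":20},{"delta_pos":[-0.7,0.8,-2.6],"twist":[0,0,0],"grip":20},{"delta_pos":[-0.7,0.8,-2.6],"twist":[0,0,0],"grip":20}]'; python3 go.py 498 214.9 16 -106.5
```

```text
time_s: 25.65
ee_pos: [517.7, 200.8, 120.6]
ee_rot: [-90.0, -0.0, -106.8]
force: [0.1, 0.3, -0.5]
gripper_width: 33.4
time_s: 26.15
ee_pos: [498.0, 213.9, 113.2]
ee_rot: [-89.9, 0.0, -106.9]
force: [-0.3, 0.3, -0.3]
gripper_width: 33.4
pos [498.  213.9 113.2] rot [ -89.9    0.  -106.9] w 33.4 t 26.15 F [-0.3  0.3 -0.3]
d cm [-0.09  9.72 -0.04] twist [-0.1 -0.4 -0. ]
```

```bash
python3 -m pendant '[{"delta_pos":[-0.1,1.5,0],"twist":[0,0,0],"grip":20},{"delta_pos":[-0.1,4,0],"twist":[0,0,0],"grip":20},{"delta_pos":[-0.1,7,0],"twist":[0,0,0],"grip":20},{"delta_pos":[-0.1,9,0],"twist":[0,0,0],"grip":20},{"delta_pos":[-0.1,9.6,0],"twist":[0,0,0],"grip":20}]'; python3 -m pendant '[{"delta_pos":[0,0,0],"twist":[0,0,0],"grip":20},{"delta_pos":[0,0,0],"twist":[0,0,0],"grip":20},{"delta_pos":[0,0,0],"twist":[0,0,0],"grip":20},{"delta_pos":[0,0,0],"twist":[0,0,0],"grip":20},{"delta_pos":[0,0,0],"twist":[0,0,0],"grip":20}]'; python3 go.py 498 214.9 11.5 -106.5
```

```text
time_s: 26.65
ee_pos: [496.5, 214.2, 15.0]
ee_rot: [-90.2, -0.1, -106.9]
force: [-0.2, -1.1, -0.4]
gripper_width: 33.6
time_s: 27.15
ee_pos: [497.4, 215.5, 17.8]
ee_rot: [-89.9, 0.0, -106.8]
force: [0.8, -0.3, -0.0]
gripper_width: 33.8
pos [497.4 215.5  17.8] rot [ -89.9    0.  -106.8] w 33.8 t 27.15 F [ 0.8 -0.3 -0. ]
d cm [0.04 0.63 0.07] twist [-0.1 -0.3 -0. ]
```

```bash
python3 -m pendant '[{"delta_pos":[0,0.2,0],"twist":[0,0,0],"grip":20},{"delta_pos":[0,0.4,0],"twist":[0,0,0],"grip":20},{"delta_pos":[0,0.55,0],"twist":[0,0,0],"grip":20},{"delta_pos":[0,0.6,0],"twist":[0,0,0],"grip":20},{"delta_pos":[0,0.6,0],"twist":[0,0,0],"grip":20}]'; python3 go.py 498 214.9 11.5 -106.5;  python3 -m pendant '[{"delta_pos":[0,0,0],"twist":[0,0,0],"grip":40},{"delta_pos":[0,0,0],"twist":[0,0,0],"grip":45},{"delta_pos":[0,0,0],"twist":[0,0,0],"grip":50},{"delta_pos":[0,0,0],"twist":[0,0,0],"grip":60},{"delta_pos":[0,0,0],"twist":[0,0,0],"grip":60}]'; python3 -m pendant '[{"delta_pos":[0,-0.5,0],"twist":[0,0,0],"grip":60},{"delta_pos":[0,-2.5,0],"twist":[0,0,0],"grip":60},{"delta_pos":[0,-5.5,0],"twist":[0,0,0],"grip":65},{"delta_pos":[0,-9,0],"twist":[0,0,0],"grip":80},{"delta_pos":[0,-12,0],"twist":[0,0,0],"grip":100}]';  python3 go.py 400 0 250 -106.5
```

```text
time_s: 27.65
ee_pos: [497.0, 215.3, 11.0]
ee_rot: [-90.0, -0.0, -106.8]
force: [0.3, 0.4, -0.3]
gripper_width: 33.4
pos [497.  215.3  11. ] rot [ -90.    -0.  -106.8] w 33.4 t 27.65 F [ 0.3  0.4 -0.3]
d cm [ 0.01 -0.05  0.11] twist [ 0.  -0.3  0. ]
time_s: 28.15
ee_pos: [497.0, 215.3, 11.1]
ee_rot: [-90.0, -0.0, -106.8]
force: [0.1, -0.3, -0.7]
gripper_width: 54.7
time_s: 28.65
ee_pos: [497.2, 215.4, 133.1]
ee_rot: [-89.9, 0.0, -106.8]
force: [1.0, 0.1, 0.4]
gripper_width: 72.4
pos [497.2 215.4 133.1] rot [ -89.9    0.  -106.8] w 72.4 t 28.65 F [1.  0.1 0.4]
d cm [ 23.42 -11.71  -3.07] twist [-0.1 -0.3 -0. ]
```

Back the arm off and check everything from above.

```bash
python3 -m pendant '[{"delta_pos":[2.5,-1.5,-0.3],"twist":[0,0,0],"grip":100},{"delta_pos":[6.5,-3.5,-0.9],"twist":[0,0,0],"grip":100},{"delta_pos":[10.5,-5.5,-1.4],"twist":[0,0,0],"grip":100},{"delta_pos":[14.5,-7.5,-1.9],"twist":[0,0,0],"grip":100},{"delta_pos":[18,-9.5,-2.4],"twist":[0,0,0],"grip":100}]'; python3 -m pendant '[{"delta_pos":[2,-1,-0.3],"twist":[0,0,0],"grip":100},{"delta_pos":[4,-2,-0.7],"twist":[0,0,0],"grip":100},{"delta_pos":[5,-2.2,-0.7],"twist":[0,0,0],"grip":100},{"delta_pos":[5,-2.2,-0.7],"twist":[0,0,0],"grip":100},{"delta_pos":[5,-2.2,-0.7],"twist":[0,0,0],"grip":100}]'; python3 - <<'E'
from h import *
for n in("scene","top"):
    p,d=imaging.grab_frame(n);cv2.imwrite(f"pics/{n}9.png",p[:,:,::-1]); np.savez(f"pics/{n}9.npz",p=p,d=d)
E
sed 's/0.npz/9.npz/' m.py > m9.py; python3 m9.py
```

```text
time_s: 29.15
ee_pos: [420.8, 48.5, 227.3]
ee_rot: [-90.0, -0.0, -106.8]
force: [0.3, -0.4, 0.7]
gripper_width: 91.0
time_s: 29.65
ee_pos: [401.0, 4.5, 247.7]
ee_rot: [-90.0, 0.0, -106.8]
force: [-0.2, -0.6, 0.8]
gripper_width: 91.2
top
red [424  66  13  15  64] [430.   72.9] ray [ 903.  -374.5] depth [ 920.  -390.8    8.4] 15.2
red [395 269  18  18 260] [403.3 278. ] ray [ 444.2 -290.7] depth [ 444.9 -287.7   65.5] 72.1
yellow [395 241  13  12 119] [401.2 246.2] ray [ 513.6 -291. ] depth [ 513.8 -288.1   57.5] 62.5
green [380 231  35  62 742] [395.4 263.3] ray [ 474.8 -286.4] depth [ 477.1 -283.8    4.7] 13.9
green [166 255  12  12 111] [171.7 260.8] ray [495.6 216. ] depth [495.6 214.   57.6] 64.1
blue [227  74  17   4  52] [235.   75.1] ray [926.6  71.1] depth [926.2  71.1   8.3] 13.8
blue [129 234  66  45 965] [160.8 255.4] ray [508.  249.3] depth [508.2 249.6   5. ] 57.2
high [371 142  29  22 404] [384.3 151. ] zmax 44.1 all [ 703. -301.] [ 750. -236.] top [ 731.3 -266.7   40. ]
high [126 149  31  31 732] [140.8 163.6] zmax 40.2 all [683. 256.] [750. 324.] top [721.  289.7  35.3
[... 795 characters left out ...]
2 -365.7] depth [ 924.  -391.5   10.5] 13.4
yellow [122 176  16   9  64] [129.4 181.1] ray [ 469.3 -285.4] depth [ 458.6 -289.    40.9] 48.6
yellow [116 186  14  13 137] [122.2 192.1] ray [ 510.3 -293.4] depth [ 522.7 -290.6   56.2] 63.0
green [359 171  12   7  62] [364.6 173.9] ray [486.7 218.6] depth [503.  213.7  58.4] 61.3
green [127 182  23  38 182] [142.  202.2] ray [ 550.1 -247.6] depth [ 487.  -261.3    8.1] 12.6
green [107 197  19  24 106] [113.  211.6] ray [ 577.  -299.5] depth [ 520.  -321.2    7.8] 27.3
blue [345 182  66  28 557] [378.3 196.9] ray [519.  245.4] depth [520.  247.4   5.8] 29.2
blue [318 362  27   8 148] [331.1 365.3] ray [929.8  69.6] depth [931.4  69.1  10. ] 13.6
```

View pics/top9.png

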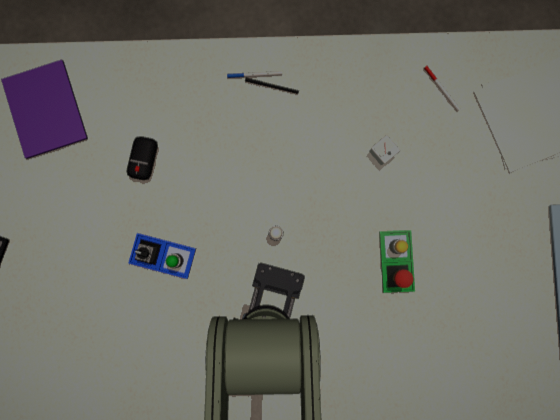

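View pics/scene9.png

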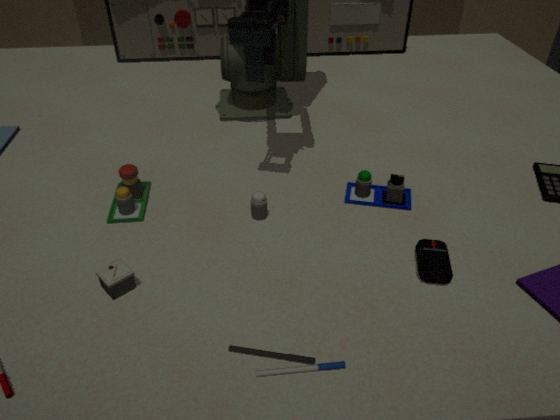

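All four parts stand in their compartments. In the top view the e-stop is at (403,278), the yellow lamp (401,246), the selector (145,252) and the green lamp (172,261). Their tops read about 2–4 mm higher than they did on the table, which matches the 3 mm tray floor. The white lamp, mouse and meter have not shifted.

```bash
python3 -c "
from workcell import job;print(job.job_done())"
```

```text
the job is handed in; nothing more can be done
None
```

Both kits are made up, and I handed the job in at about 30 s of the 83 s allowed. I placed the parts in the order you listed them: the e-stop and yellow lamp in the green tray, then the selector and green lamp in the blue tray.

- **Placement:** The final pictures show each part upright in its right compartment, within about 3 mm of the centre. The part tops read about 2–4 mm higher than before on the table, which matches the 3 mm tray floor.
- **Left alone:** The white lamp, mouse and panel meter read the same positions as at the start, to within about 2 mm.
- **Forces and clearance:** The highest force reading at the end of any move was about 7 N, when the yellow lamp was set down. The arm is backed off and touching nothing.
- **Disagreements:** No check failed. Some single-view readings from the scene camera differed from the top camera by about 3–13 mm for the tall parts. I put that down to the height I assumed for the ray and relied on the top view, with depth as a check. I did not measure tilt separately; "upright" rests on the pictures and the heights.

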